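# Switch on the stage lamp with the stylus

## Robot

A 6-joint arm with a two-finger parallel gripper is mounted at the origin on the work surface. World frame = base frame: x ahead of the robot, y to its left, z up, the work surface at z = 0. Lengths are in m, angles in rad, forces in N, time in s.
With the tool pointing down it reaches from about 0.3 to 0.75 m from the base axis. Payload 8.5 kg.
Tool frame: the origin (TCP) lies midway between the tips of the shut fingers; the grasp point (between the pads) lies manip.pinch_z behind it (manip.pinch_z is the distance from the TCP to the grasp point, in m); z points along the fingers, y is the line along which they close (so a half turn about z gives the same grasp; the last joint's range is limited). The gripper opens to 88 mm and grips with 3 to 60 N. Pads are 18 mm wide; open, the fingers measure 123 mm over their backs; the gripper's body (75 mm by 187 mm) begins 45 mm behind the grasp point.
Start: joints at [-1.537, 0.381, 1.297, -0, 1.464, -0.215], TCP at [0.135, -0.533, 0.239] pointing down, gripper open.
Joint ranges: [-3.11, 3.11], [-0.89, 2.33], [0.22, 2.48], [-1.42, 4.56], [0.17, 2.85], [-2.88, 2.88]. Speed limits (rad/s): [2.39, 2.39, 3.14, 3.14, 3.14, 3.14].

## Interface

Orientations are given as [roll, pitch, yaw] about the fixed x, y, z axes, in that order (R = Rz(yaw) Ry(pitch) Rx(roll)).
In Python, from rig import manip gives the robot as it stands. The module is installed in compiled form; this text tells all that it offers.
- The arm moves only by the tool apply_moves, never from a script. Its argument "motion" is a list of rows, each a list of 7 numbers: the shift along the world's x, y, z each as a share of 0.02 m, from -1 to 1, then the turn, a rotation vector about the world's x, y, z each as a share of 6 degrees, from -1 to 1, then the closure, from 0 (fully open) to 1 (shut). A call has exactly 5 rows; each row shifts and turns the commanded pose from where the row before left it; what a row does not reach is not made up. A row lasts 1/8 s, in which the tool goes at most 62.5 mm and 10.7 degrees, less where a joint would pass 70% of its speed; a pose out of reach is approached as far as the arm can. A call with a number of a shift or a turn outside -1 to 1 is refused whole. A call with a gripper value outside its range is refused whole. The fingers move at their own pace and stop on an object; the grip force is fixed at half the most. Time passes only in rows, so rows that do not move let the fingers close, or fill a call up. It gives the time, the measured TCP pose, the force, the opening and the grip force at its end, in the units of the state.
- manip.get_obs(): the state, without advancing time (a new reading comes with each control period).
- manip.get_image(name): name is "scene" or "top" or "wrist"; returns the picture (480x640x3 uint8, red, green, blue); there is no depth.
- manip.camera_model(name): a dict with "K" (3x3 intrinsics, pixels), "R" (3x3) and "t" (3): a world point X has camera coordinates R X + t; the wrist camera has in their place "mount" (4x4, takes a point from camera to tool coordinates, whose origin is the TCP and whose axes are the flange's). Camera axes: x right, y down, z forward; pixel columns grow to the right and rows downward; lengths in m; the calibration is good to about 2 mm. The wrist camera is an equidistant fisheye: a pixel r from the principal point sees the ray r / f radians off the axis. A picture is of the moment at which its call begins: read the wrist's pose just before it. camera_model takes no time and is no camera call.
- manip.close_job(): hands the job in; it is judged then, once.
The state is a dict: "t": time; "joint_pos": joint angles; "qvel": joint speeds; "tau": joint torques, N m; "position": TCP position; "ee_rot": TCP orientation; "ft_force": force on the tool from outside, world axes, zero at the start; "wrist_torque": the same for the moment, N m; "width": finger opening in m; "grasp_force": force on a finger pad.
Only numpy, scipy, OpenCV 4.12 (cv2) and the standard library are available. Lean on these libraries where they do the work, as an engineer would, in place of code of your own. Each camera call takes 0.05 s, during which the arm holds its last target. There are 200 camera calls.

## Task

Switch on the profile projector's stage lamp: take the slim stylus out of the aluminium stand and, holding it, push down the raised far end of the one broad rocker in the row on the cream control box with the stylus tip until it has tipped fully over. Keep the gripper itself off that switch and leave the narrow rockers as they are. Then put the stylus back upright in the well it came from, its collar resting on the stand, and let go.

Things in the scene. Friction and masses are not known exactly. Their poses are not given: they have to be found in the camera images.
- stylus: Loose 0.11 kg stylus, upright in one of the stand's two wells; origin at its tip, z up along it. From the tip: steel shank 8 mm thick, round end, 66 mm long; black collar 44 mm across at 66-72 mm, resting on the stand; slim round aluminium handle 16 mm thick at 72-130 mm (grip near 104 mm). The other well holds a plug gauge with a like collar but a stubby handle, 30 mm thick, 34 mm high: leave it.
- stand: Fixed aluminium block 70 x 160 x 78 mm (x, y, z); origin at the centre of its underside, z up. Two square wells 30 mm wide, 72 mm deep, open at the top, at y = -45 and +45 mm; the stylus hangs in one by its collar, its tip 12 mm above the table.
- broad_switch: Fixed grey frame 66 x 34 mm (x, y) in one of four places 42 mm apart along y on a cream box 50 mm high; origin at the centre of its underside, 50 mm above the table; x to the rocker's far end, z up. It holds a black rocker 28 mm wide, 57 mm long, hinged about y 19 mm above the origin, its top a shallow V. Top at x = 17 mm: 28 mm above the origin at first, 20 mm when over.
- broad (a joint): tilt of the broad rocker: 0 to about 0.04 at the start (far end up, off), 0.44 fully over (far end down, on, at the stop). Stiff by friction, about 2 to 3 N at 17 mm from the hinge; it stays where it is left
- narrow1 (a joint): tilt of a narrow rocker (12 mm wide), 0 to 0.44 in the same sense; near 0 (far end up) at the start
- narrow2 (a joint): tilt of a narrow rocker (12 mm wide), 0 to 0.44 in the same sense; near 0.44 (far end down) at the start
- narrow3 (a joint): tilt of a narrow rocker (12 mm wide), 0 to 0.44 in the same sense; near 0 (far end up) at the start
There are look-alikes about, which are no part of the job. What is shaped like the stylus but brown or turquoise is not meant.

How it is judged:
On the way:
1. the broad rocker is pushed over with the stylus while the gripper holds it (value of joint broad above 0.33 rad and contact force between stylus and broad_switch above 0.3 N and contact force between the fingers and stylus above 1 N), for 0.04 s.
At the end, for the whole second after the job is handed in: The broad rocker is tipped over (joint above 0.33), the narrow rockers are as they were (narrow1 and narrow3 below 0.15, narrow2 above 0.29), and the stylus stands at rest in its own well, its tip within 20 mm of where it began and within 10 degrees of upright (value of joint broad above 0.33 rad and value of joint each of narrow1, narrow3 below 0.15 rad and value of joint narrow2 above 0.29 rad and distance of stylus from where it was at the start of the episode below 0.02 m and angle between stylus's own z axis and vertical below 0.17 rad and linear speed of stylus below 0.02 m/s); the robot touches nothing.
It fails at once if a narrow rocker is pushed over (value of joint any of narrow1, narrow3 above 0.2 rad or value of joint narrow2 below 0.24 rad).
It fails at once if the gripper itself touches the broad switch (contact force between any of the fingers, the arm and broad_switch above 1 N).
It also fails if it takes over 51 s, if anything falls off the work surface, if the arm or the gripper's body presses on something with over 40 N, if the wrist force passes 120 N, or if a joint passes its speed limit or range.

## Working session

There is one attempt and no reset: what is moved stays moved. The work goes in short steps, Python scripts to look and compute and a tool call to move; the robot and the scene stay as the last step left them, time stands still between calls to the robot, and variables do not carry over. Pictures are saved under pics/ and viewed, at most 10 in all, crops included, and the job is handed in when it is done.

Besides the shell and the picture viewer there is one more tool, called after "Request:" in YAML: its name, and indented under it one key for each argument. apply_moves: Moves the arm, as the interface text tells. Its arguments: {"type":"object","properties":{"motion":{"type":"array","items":{"type":"array","items":{"type":"number"}}}},"required":["motion"]}

```bash
mkdir -p pics
python3 - <<'E'
from rig import manip
import cv2,numpy as np
o=manip.get_obs();print({k:np.round(v,3) for k,v in o.items()},manip.pinch_z)
for n in("scene","top","wrist"):
    cv2.imwrite(f"pics/{n}0.png",manip.get_image(n)[:,:,::-1])
    print(n,manip.camera_model(n))
E
```

```text
{'t': np.float64(0.0), 'joint_pos': array([-1.537,  0.381,  1.298,  0.   ,  1.464, -0.215]), 'qvel': array([ 0.001,  0.001, -0.001,  0.002, -0.   , -0.001]), 'tau': array([ 0.0000e+00, -4.3793e+01, -2.2456e+01,  7.1000e-02,  3.5000e-02,
       -0.0000e+00]), 'position': array([ 0.135, -0.533,  0.238]), 'ee_rot': array([-3.14 , -0.   ,  0.249]), 'ft_force': array([-0.135, -1.037,  0.009]), 'wrist_torque': array([-0.003, -0.004, -0.079]), 'grasp_force': np.float64(0.0), 'width': np.float64(0.088)} 0.0187
scene {'K': array([[555.01944441,   0.        , 310.54800254],
       [  0.        , 555.01944441, 240.67736483],
       [  0.        ,   0.        ,   1.        ]]), 'R': array([[ 0.2651337 ,  0.96411231,  0.01384111],
       [ 0.6734368 , -0.17488551, -0.71826035],
       [-0.69006304,  0.19975613, -0.69563675]]), 't': array([-0.13001652, -0.28774571,  1.43123309])}
top {'K': array([[579.46907439,   0.        , 318.46360437],
       [  0.        , 579.46907439, 234.32835288],
       [  0.        ,   0.        ,   1.        ]]), 'R': array([[-0.01318829, -0.99961439,  0.02443666],
       [-0.98460377,  0.00872237, -0.17458334],
       [ 0.17430287, -0.02636288, -0.98433912]]), 't': array([-0.02786976,  0.54702689,  0.85971874])}
wrist {'K': array([[371.64829954,   0.        , 325.23979801],
       [  0.        , 371.64829954, 243.18777813],
       [  0.        ,   0.        ,   1.        ]]), 'mount': array([[ 7.22702101e-04, -9.48481630e-01, -3.16831305e-01,
         8.22788533e-02],
       [ 9.99999223e-01,  3.63530806e-04,  1.19274593e-03,
         7.35283638e-04],
       [-1.01611966e-03, -3.16831921e-01,  9.48481155e-01,
        -1.46067564e-01],
       [ 0.00000000e+00,  0.00000000e+00,  0.00000000e+00,
         1.00000000e+00]])}
```

View pics/scene0.png

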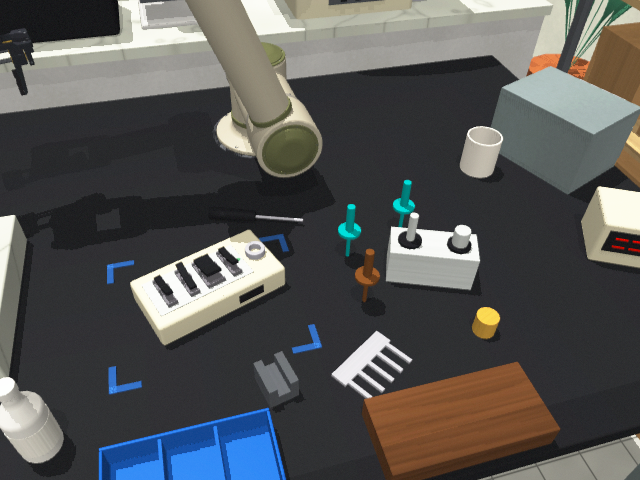

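View pics/top0.png

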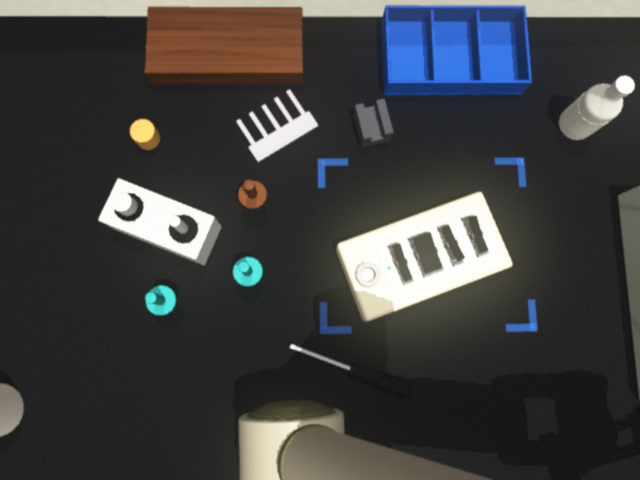

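The top view has the stand around (160,220), with a slim handle at (183,228) and a stubby one at (127,205). The cream box is around (425,255), and the broad rocker is near (426,254). The brown (252,193) and turquoise (247,271), (160,300) styluses are look-alikes. I'll confirm this in one enlarged crop.

Run:
```python
import cv2,numpy as np
t=cv2.imread("pics/top0.png");s=cv2.imread("pics/scene0.png")
r=lambda im,x,y,w,h:cv2.resize(im[y:y+h,x:x+w],(400,300),interpolation=cv2.INTER_CUBIC)
a=np.hstack([r(t,370,195,133,100),r(s,140,230,133,100)])
b=np.hstack([r(t,90,160,147,110),r(s,370,190,133,100)])
cv2.imwrite("pics/crop.png",np.vstack([a,b]))
```

```text
(no output)
```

View pics/crop.png

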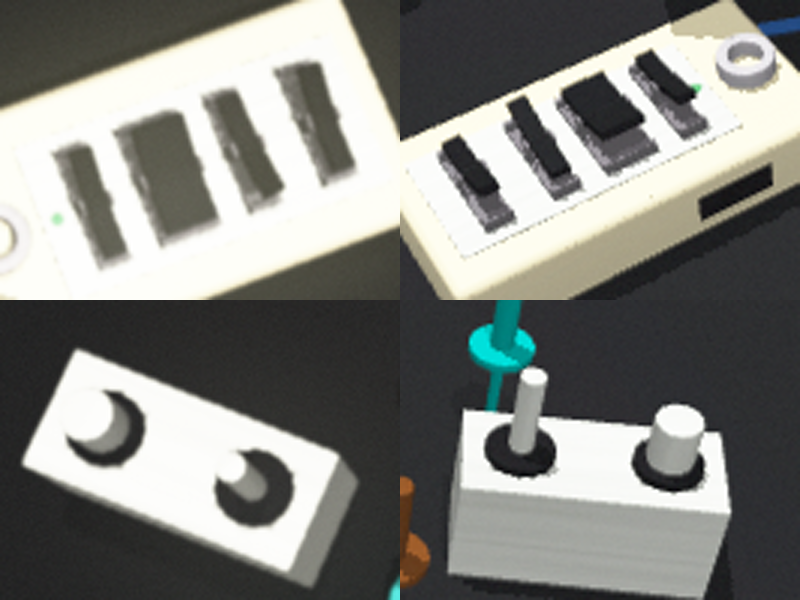

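The slim aluminium handle with the black collar, at top (183,228) and scene (412,228), is the stylus; the stubby one beside it is the plug gauge. The broad rocker at top (426,254) and scene (208,266) shows a tall lit end face towards the scene camera, so its +x end is raised. Next I'll measure the positions.

```bash
cat > h.py <<'E'
import numpy as np,cv2
from rig import manip
def ray(n,p):
    m=manip.camera_model(n);d=m["R"].T@np.linalg.solve(m["K"],[p[0],p[1],1.]);return -m["R"].T@m["t"],d
def plane(n,p,z):
    c,d=ray(n,p);return c+d*(z-c[2])/d[2]
def tri(p,q):
    a,d=ray("top",p);b,e=ray("scene",q)
    s=np.linalg.lstsq(np.c_[d,-e],b-a,rcond=None)[0];P,Q=a+s[0]*d,b+s[1]*e
    return (P+Q)/2,np.linalg.norm(P-Q)
E
python3 - <<'E'
from h import *
np.set_printoptions(precision=4,suppress=True)
t=cv2.imread("pics/top0.png");s=cv2.imread("pics/scene0.png")
def blobs(im,box,name,zs,lo=120,amin=60):
    x,y,w,h=box;g=cv2.cvtColor(im[y:y+h,x:x+w],6)
    cs,_=cv2.findContours((g<lo).astype(np.uint8),cv2.RETR_LIST,cv2.CHAIN_APPROX_NONE)
    for c in cs:
        if amin<cv2.contourArea(c)<3000:
            r=cv2.minAreaRect(c);p=np.array(r[0])+[x,y]
            print(name,p,np.array(r[1]),r[2],[plane(name,p,z)[:2] for z in zs])
blobs(t,(385,205,110,85),"top",[.07,.076])
blobs(s,(145,240,110,70),"scene",[.07,.076])
print("collars")
blobs(t,(108,188,95,58),"top",[.084],100,150)
# handle top / collar by hand from crop
k=147/400;f=lambda u,v:(90+u*k,160+(v-300)*110/300)
q=133/400;g=lambda u,v:(370+(u-400)*q,190+(v-300)/3)
print("stylus top",tri(f(233,466),g(535,375)),plane("top",f(233,466),.142),plane("top",f(254,487),.084),plane("scene",g(520,449),.084))
print("plug",plane("top",f(105,428),.084))
h=lambda u,v:(370+u*q,195+v/3);j=lambda u,v:(140+(u-400)*q,230+v/3)
print("far edge L,R (top)",plane("top",h(118,130),.082),plane("top",h(182,112),.082))
print("near edge",plane("top",h(163,245),.07),plane("top",h(217,228),.07))
print("far edge scene (L=+y is right)",plane("scene",j(643,120),.082),plane("scene",j(604,143),.082))
E
```

```text
top [474.  281.5] [15. 40.] 90.0 [array([ 0.4681, -0.2685]), array([ 0.4675, -0.2667])]
top [400.8794 262.0469] [37.9015  9.5789] 68.74949645996094 [array([ 0.4989, -0.1582]), array([ 0.4982, -0.1572])]
top [425.4 252.7] [38.2636 21.1873] 71.56504821777344 [array([ 0.5129, -0.1964]), array([ 0.5121, -0.1951])]
top [450.  243.5] [37.5659 12.0748] 63.43495178222656 [array([ 0.5268, -0.235 ]), array([ 0.5258, -0.2334])]
top [475.15 234.45] [37.6311 12.6491] 71.56504821777344 [array([ 0.5405, -0.2747]), array([ 0.5395, -0.2728])]
top [412.  214.5] [19. 54.] 90.0 [array([ 0.5727, -0.1783]), array([ 0.5714, -0.1771])]
scene [244.5 304.5] [ 9. 19.] 90.0 [array([ 0.6206, -0.1509]), array([ 0.6255, -0.1514])]
scene [247.  295.5] [ 7.1554 19.2302] 63.43495178222656 [array([ 0.6024, -0.1432]), array([ 0.6075, -0.1438])]
scene [164.8077 290.4615] [33.282  11.9261] 56.3099365234375 [array([ 0.5559, -0.2761]), array([ 0.5614, -0.2755])]
scene [186. 279.] [36.0555 11.6487] 56.30992889404297 [array([ 0.5388, -0.2385]), array([ 0.5444, -0.2383])]
scene [208.8108 270.3649] [34.6286 20.8801] 53.9726295
[... 259 characters left out ...]
 -0.2368])]
collars
top [131.  235.5] [46. 19.] 0.0 [array([0.5411, 0.2469])]
top [183.5442 229.3398] [24.603  26.9816] 41.987213134765625 [array([0.5498, 0.1692])]
top [130.6625 208.8492] [20.6426 27.4794] 41.423667907714844 [array([0.5818, 0.2492])]
top [174. 199.] [22. 56.] 90.0 [array([0.5966, 0.1848])]
stylus top (array([0.5524, 0.1713, 0.1387]), np.float64(0.004324740838115109)) [0.551  0.1684 0.142 ] [0.551  0.1695 0.084 ] [0.5582 0.1698 0.084 ]
plug [0.5848 0.2524 0.084 ]
far edge L,R (top) [ 0.5334 -0.1703  0.082 ] [ 0.5423 -0.203   0.082 ]
near edge [ 0.4762 -0.1929  0.07  ] [ 0.4846 -0.2207  0.07  ]
far edge scene (L=+y is right) [ 0.5442 -0.1775  0.082 ] [ 0.5564 -0.2017  0.082 ]
```

Request:
apply_moves:
  motion:
    - [0.6, 1, 0, 0, 0, 0.256, 0.4]
    - [0.6, 1, 0, 0, 0, 0.256, 0.4]
    - [0.6, 1, 0, 0, 0, 0.256, 0.4]
    - [0.6, 1, 0, 0, 0, 0.256, 0.4]
    - [0.6, 1, 0, 0, 0, 0.256, 0.4]

```text
t: 0.78
position: [0.196, -0.432, 0.2387]
ee_rot: [-3.141, -0.0, 0.384]
ft_force: [0.4, -0.2, -0.2]
width: 0.0525
grasp_force: 0.0
```

Request:
apply_moves:
  motion:
    - [0.6, 1, 0, 0, 0, 0.256, 0.4]
    - [0.6, 1, 0, 0, 0, 0.256, 0.4]
    - [0.6, 1, 0, 0, 0, 0.256, 0.4]
    - [0.6, 1, 0, 0, 0, 0.256, 0.4]
    - [0.6, 1, 0, 0, 0, 0.256, 0.4]

```text
t: 1.4
position: [0.2561, -0.3317, 0.2388]
ee_rot: [3.141, 0.0, 0.519]
ft_force: [1.2, 0.1, -0.3]
width: 0.053
grasp_force: 0.0
```

Request:
apply_moves:
  motion:
    - [0.6, 1, 0, 0, 0, 0.256, 0.4]
    - [0.6, 1, 0, 0, 0, 0.256, 0.4]
    - [0.6, 1, 0, 0, 0, 0.256, 0.4]
    - [0.6, 1, 0, 0, 0, 0.256, 0.4]
    - [0.6, 1, 0, 0, 0, 0.256, 0.4]

```text
t: 2.02
position: [0.3159, -0.2316, 0.2388]
ee_rot: [3.141, -0.0, 0.653]
ft_force: [0.6, 0.2, 0.4]
width: 0.053
grasp_force: 0.0
```

Request:
apply_moves:
  motion:
    - [0.6, 1, 0, 0, 0, 0.256, 0.4]
    - [0.6, 1, 0, 0, 0, 0.256, 0.4]
    - [0.6, 1, 0, 0, 0, 0.256, 0.4]
    - [0.6, 1, 0, 0, 0, 0.256, 0.4]
    - [0.6, 1, 0, 0, 0, 0.256, 0.4]

```text
t: 2.65
position: [0.3757, -0.1316, 0.2388]
ee_rot: [3.141, -0.0, 0.787]
ft_force: [-0.4, 0.1, 0.3]
width: 0.0531
grasp_force: 0.0
```

Request:
apply_moves:
  motion:
    - [0.6, 1, 0, 0, 0, 0.256, 0.4]
    - [0.6, 1, 0, 0, 0, 0.256, 0.4]
    - [0.6, 1, 0, 0, 0, 0.256, 0.4]
    - [0.6, 1, 0, 0, 0, 0.256, 0.4]
    - [0.6, 1, 0, 0, 0, 0.256, 0.4]

```text
t: 3.28
position: [0.4355, -0.0316, 0.2388]
ee_rot: [3.141, -0.0, 0.921]
ft_force: [0.1, -1.1, 0.1]
width: 0.0533
grasp_force: 0.0
```

Request:
apply_moves:
  motion:
    - [0.6, 1, 0, 0, 0, 0.256, 0.4]
    - [0.6, 1, 0, 0, 0, 0.256, 0.4]
    - [0.6, 1, 0, 0, 0, 0.256, 0.4]
    - [0.6, 1, 0, 0, 0, 0.256, 0.4]
    - [0.6, 1, 0, 0, 0, 0.256, 0.4]

```text
t: 3.9
position: [0.4953, 0.0684, 0.2388]
ee_rot: [3.142, 0.0, 1.055]
ft_force: [-0.6, -0.3, 0.1]
width: 0.053
grasp_force: 0.0
```

Request:
apply_moves:
  motion:
    - [0.6, 1, 0, 0, 0, 0.256, 0.4]
    - [0.6, 1, 0, 0, 0, 0.256, 0.4]
    - [0.5, 1, 0, 0, 0, 0.256, 0.4]
    - [0.5, 1, 0, 0, 0, 0.256, 0.4]
    - [0, 0, 0, 0, 0, 0, 0.4]

```text
t: 4.53
position: [0.5391, 0.1484, 0.2384]
ee_rot: [-3.141, 0.0, 1.163]
ft_force: [-0.8, 0.7, -0.5]
width: 0.0527
grasp_force: 0.0
```

```bash
cat >> h.py <<'E'
from scipy.spatial.transform import Rotation as Ro
def wmodel():
    o=manip.get_obs();m=manip.camera_model("wrist");T=np.eye(4)
    T[:3,:3]=Ro.from_euler("xyz",o["ee_rot"]).as_matrix();T[:3,3]=o["position"]
    return T@m["mount"],m["K"]
def wplane(M,K,p,z):
    v=(np.array(p)-K[:2,2])/K[0,0];r=np.linalg.norm(v)
    d=M[:3,:3]@np.r_[v/r*np.sin(r),np.cos(r)];c=M[:3,3];return c+d*(z-c[2])/d[2]
def wproj(M,K,X):
    q=M[:3,:3].T@(np.array(X)-M[:3,3]);a=np.arctan2(np.hypot(*q[:2]),q[2]);return K[:2,2]+K[0,0]*a*q[:2]/np.hypot(*q[:2])
E
python3 - <<'E'
from h import *
M,K=wmodel();np.savez("w1.npz",M=M,K=K);print(manip.get_obs()["position"])
cv2.imwrite("pics/wrist1.png",manip.get_image("wrist")[:,:,::-1])
for X in [(.553,.169,.084),(.553,.169,.142)]:print(wproj(M,K,X))
E
```

```text
[0.53912689 0.14835265 0.2384399 ]
[330.32900859 193.15524761]
[331.48801155 209.38373672]
```

View pics/wrist1.png

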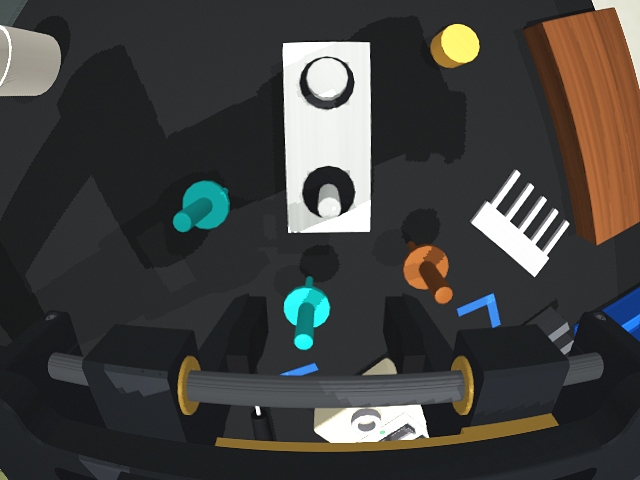

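Run:
```python
from h import *
d=np.load("w1.npz");M,K=d["M"],d["K"]
for p,z in [((329,208),.142),((329,191.5),.084),((327,83),.084),((284,42),.078),((288,232),.078),((370,42),.078),((370,232),.078)]:print(p,wplane(M,K,p,z).round(4))
```

```text
(329, 208) [0.5518 0.1705 0.142 ]
(329, 191.5) [0.5525 0.1707 0.084 ]
(327, 83) [0.5861 0.2526 0.084 ]
(284, 42) [0.5685 0.2995 0.078 ]
(288, 232) [0.5057 0.1512 0.078 ]
(370, 42) [0.6323 0.2721 0.078 ]
(370, 232) [0.5708 0.1231 0.078 ]
```

Request:
apply_moves:
  motion:
    - [0.335, 0.555, 0, 0, 0, 0, 0.4]
    - [0.335, 0.555, 0, 0, 0, 0, 0.4]
    - [0, 0, -1, 0, 0, 0, 0.4]
    - [0, 0, -1, 0, 0, 0, 0.4]
    - [0, 0, 0, 0, 0, 0, 0.4]

```text
t: 5.2
position: [0.5525, 0.1694, 0.1976]
ee_rot: [-3.139, 0.001, 1.16]
ft_force: [-0.6, -0.4, 0.4]
width: 0.0529
grasp_force: 0.0
```

Request:
apply_moves:
  motion:
    - [0, 0, -1, 0, 0, 0, 0.4]
    - [0, 0, -1, 0, 0, 0, 0.4]
    - [0, 0, -1, 0, 0, 0, 0.4]
    - [0, 0, -1, 0, 0, 0, 0.4]
    - [0, 0, -1, 0, 0, 0, 0.4]

```text
t: 5.82
position: [0.5536, 0.1694, 0.0992]
ee_rot: [3.14, -0.001, 1.16]
ft_force: [0.6, -1.0, 0.7]
width: 0.0532
grasp_force: 0.0
```

Request:
apply_moves:
  motion:
    - [0, 0, 0, 0, 0, 0, 0.4]
    - [0, 0, 0, 0, 0, 0, 1]
    - [0, 0, 0, 0, 0, 0, 1]
    - [0, 0, 0, 0, 0, 0, 1]
    - [0, 0, 0, 0, 0, 0, 1]

```text
t: 6.45
position: [0.5529, 0.1692, 0.099]
ee_rot: [3.141, -0.0, 1.16]
ft_force: [1.2, -1.1, 1.8]
width: 0.0149
grasp_force: 30.4
```

Request:
apply_moves:
  motion:
    - [0, 0, 0.5, 0, 0, 0, 1]
    - [0, 0, 1, 0, 0, 0, 1]
    - [0, 0, 1, 0, 0, 0, 1]
    - [0, 0, 1, 0, 0, 0, 1]
    - [0, 0, 1, 0, 0, 0, 1]

```text
t: 7.08
position: [0.5527, 0.1691, 0.19]
ee_rot: [3.141, -0.0, 1.16]
ft_force: [-0.3, 0.0, -0.8]
width: 0.015
grasp_force: 30.0
```

Request:
apply_moves:
  motion:
    - [0, 0, 1, 0, 0, 0, 1]
    - [0, 0, 1, 0, 0, 0, 1]
    - [0, 0, 1, 0, 0, 0, 1]
    - [0, 0, 0.5, 0, 0, 0, 1]
    - [0, 0, 0, 0, 0, 0, 1]

```text
t: 7.7
position: [0.5529, 0.1691, 0.2593]
ee_rot: [3.141, -0.0, 1.16]
ft_force: [0.1, -0.1, -0.6]
width: 0.0151
grasp_force: 30.0
```

Run:
```python
from h import *
M,K=wmodel();print(manip.get_obs()["position"],M.tolist())
a=manip.get_image("wrist")[:,:,::-1];b=manip.get_image("scene")[:,:,::-1]
cv2.imwrite("pics/w2f.png",a)
cv2.imwrite("pics/w2.png",np.hstack([cv2.resize(a[180:480,170:490],(400,375)),cv2.resize(b[60:360,250:570],(400,375))]))
```

```text
[0.55286764 0.1691472  0.2592511 ] [[0.917208328547607, -0.3782488679893832, -0.12512663948038524, 0.5855786506479218], [-0.3984055377953617, -0.8697038986357228, -0.29135572098692636, 0.24405272896605235], [0.001381845466257829, 0.31708503995391113, -0.9483961028708063, 0.4053573336537898], [0.0, 0.0, 0.0, 1.0]]
```

View pics/w2.png

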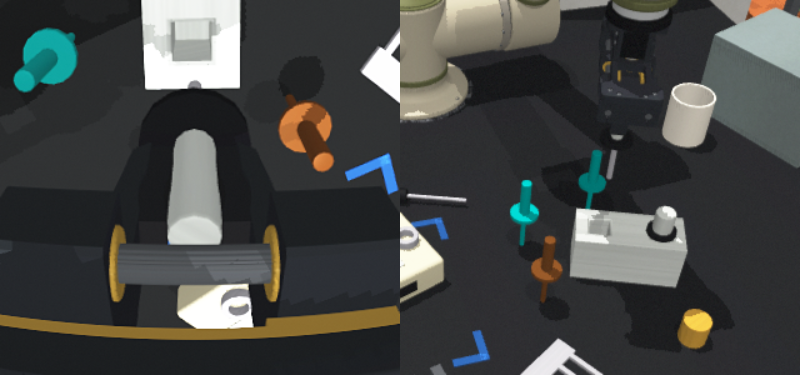

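Request:
apply_moves:
  motion:
    - [-0.11, -1, 0, 0, 0, 0, 1]
    - [-0.11, -1, 0, 0, 0, 0, 1]
    - [-0.11, -1, 0, 0, 0, 0, 1]
    - [-0.11, -1, 0, 0, 0, 0, 1]
    - [-0.11, -1, 0, 0, 0, 0, 1]

```text
t: 8.43
position: [0.5416, 0.0675, 0.2588]
ee_rot: [3.142, 0.0, 1.16]
ft_force: [0.3, 0.4, -1.2]
width: 0.0152
grasp_force: 30.0
```

Request:
apply_moves:
  motion:
    - [-0.11, -1, 0, 0, 0, 0, 1]
    - [-0.11, -1, 0, 0, 0, 0, 1]
    - [-0.11, -1, 0, 0, 0, 0, 1]
    - [-0.11, -1, 0, 0, 0, 0, 1]
    - [-0.11, -1, 0, 0, 0, 0, 1]

```text
t: 9.05
position: [0.5304, -0.0324, 0.2588]
ee_rot: [3.141, 0.0, 1.16]
ft_force: [-0.0, -0.2, -1.6]
width: 0.0152
grasp_force: 30.0
```

Request:
apply_moves:
  motion:
    - [-0.11, -1, 0, 0, 0, 0, 1]
    - [-0.11, -1, 0, 0, 0, 0, 1]
    - [-0.11, -1, 0, 0, 0, 0, 1]
    - [-0.11, -1, 0, 0, 0, 0, 1]
    - [-0.11, -1, 0, 0, 0, 0, 1]

```text
t: 9.68
position: [0.5196, -0.1322, 0.2588]
ee_rot: [3.142, 0.0, 1.16]
ft_force: [0.2, 0.3, -0.7]
width: 0.0151
grasp_force: 30.0
```

Request:
apply_moves:
  motion:
    - [-0.11, -1, 0, 0, 0, 0, 1]
    - [-0.11, -1, 0, 0, 0, 0, 1]
    - [-0.11, -1, 0, 0, 0, 0, 1]
    - [-0.11, -1, 0, 0, 0, 0, 1]
    - [0, 0, 0, 0, 0, 0, 1]

```text
t: 10.3
position: [0.5108, -0.2122, 0.2585]
ee_rot: [-3.141, -0.0, 1.158]
ft_force: [0.4, -0.1, -0.5]
width: 0.0152
grasp_force: 30.0
```

Run:
```python
from h import *
M,K=wmodel();np.savez("w3.npz",M=M,K=K);print(manip.get_obs()["position"])
a=manip.get_image("wrist")[:,:,::-1]
cv2.imwrite("pics/w3f.png",a)
cv2.imwrite("pics/w3.png",cv2.resize(a[60:300,180:500],(800,600),interpolation=cv2.INTER_CUBIC))
d=wplane(M,K,(330,150),.07);print(d, wproj(M,K,(.511,-.197,.07)),wproj(M,K,(.527,-.191,.078)))
```

```text
[ 0.51084474 -0.21221971  0.25852346]
[ 0.53814788 -0.16134091  0.07      ] [318.29658228 197.40628569] [331.88638226 186.1046512 ]
```

View pics/w3.png

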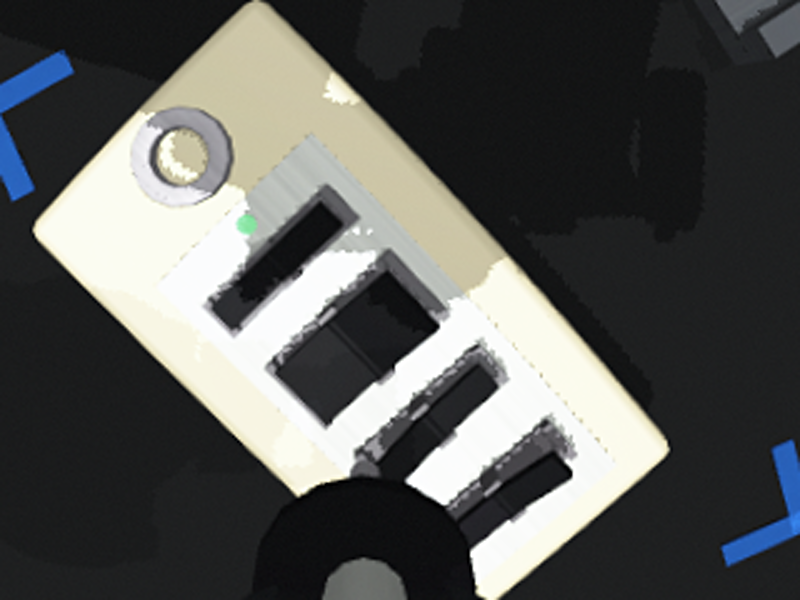

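Run:
```python
from h import *
d=np.load("w3.npz");M,K=d["M"],d["K"]
f=lambda u,v:(180+u/2.5,60+v/2.5)
for n,p,z in [("valley",(362,348),.0705),("far",(413,298),.082),("near",(300,394),.0705),("tip",(365,465),.1715)]:print(n,wplane(M,K,f(*p),z).round(4))
for p,z in [((413,298),.08),((333,318),.0705),((390,378),.0705)]:print(wplane(M,K,f(*p),z).round(4))
print(wproj(M,K,(.5108,-.2122,.1715)))
```

```text
valley [ 0.5158 -0.2008  0.0705]
far [ 0.5403 -0.1893  0.082 ]
near [ 0.4877 -0.2076  0.0705]
tip [ 0.5124 -0.2109  0.1715]
[ 0.5403 -0.1896  0.08  ]
[ 0.5106 -0.1864  0.0705]
[ 0.5208 -0.2154  0.0705]
[324.58303993 248.54356776]
```

Request:
apply_moves:
  motion:
    - [0.95, 0.9, 0, 0, 0, 0, 1]
    - [0, 0, -1, 0, 0, 0, 1]
    - [0, 0, -1, 0, 0, 0, 1]
    - [0, 0, -1, 0, 0, 0, 1]
    - [0, 0, -1, 0, 0, 0, 1]

```text
t: 10.98
position: [0.5302, -0.192, 0.1783]
ee_rot: [3.141, -0.0, 1.161]
ft_force: [0.4, -0.1, -1.2]
width: 0.0152
grasp_force: 30.0
```

Request:
apply_moves:
  motion:
    - [0, 0, -0.25, 0, 0, 0, 1]
    - [0, 0, -0.25, 0, 0, 0, 1]
    - [0, 0, -0.1, 0, 0, 0, 1]
    - [0, 0, -0.1, 0, 0, 0, 1]
    - [0, 0, 0, 0, 0, 0, 1]

```text
t: 11.6
position: [0.5301, -0.1929, 0.165]
ee_rot: [3.141, 0.0, 1.16]
ft_force: [0.7, -0.6, -0.4]
width: 0.0153
grasp_force: 30.0
```

Run:
```python
from h import *
o=manip.get_obs();print(o["position"],o["ft_force"])
a=manip.get_image("scene")[:,:,::-1];b=manip.get_image("top")[:,:,::-1];c=manip.get_image("wrist")[:,:,::-1]
r=lambda im:cv2.resize(im,(400,300),interpolation=cv2.INTER_CUBIC)
cv2.imwrite("pics/p4.png",np.vstack([np.hstack([r(a[225:325,140:273]),r(b[180:300,360:520])]),np.hstack([r(c[60:300,180:500]),r(a[100:340,60:380])])]))
```

```text
[ 0.53014337 -0.19292919  0.16501462] [ 0.69326268 -0.5749436  -0.41673939]
```

View pics/p4.png

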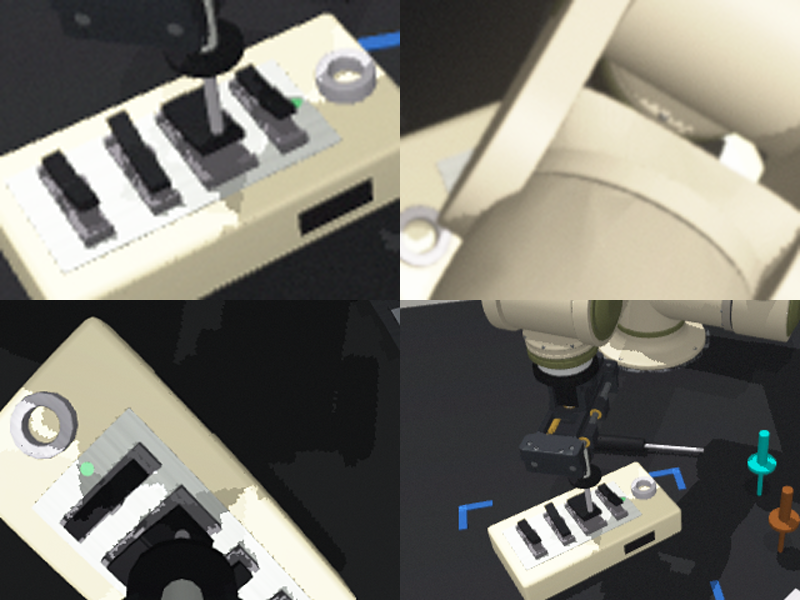

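The wrist and scene views show the tip centred over the far half of the broad rocker, at crop (213,128) in the scene inset. Now I'll press.

Request:
apply_moves:
  motion:
    - [0, 0, -0.1, 0, 0, 0, 1]
    - [0, 0, -0.1, 0, 0, 0, 1]
    - [0, 0, -0.1, 0, 0, 0, 1]
    - [0, 0, -0.1, 0, 0, 0, 1]
    - [0, 0, 0, 0, 0, 0, 1]

```text
t: 12.38
position: [0.5301, -0.1928, 0.1567]
ee_rot: [3.141, -0.0, 1.16]
ft_force: [1.0, -0.3, 0.3]
width: 0.015
grasp_force: 30.0
```

Request:
apply_moves:
  motion:
    - [0, 0, -0.05, 0, 0, 0, 1]
    - [0, 0, -0.05, 0, 0, 0, 1]
    - [0, 0, 0, 0, 0, 0, 1]
    - [0, 0, 0, 0, 0, 0, 1]
    - [0, 0, 0, 0, 0, 0, 1]

```text
t: 13.0
position: [0.5304, -0.193, 0.1561]
ee_rot: [3.139, 0.0, 1.16]
ft_force: [0.2, 0.1, 10.8]
width: 0.0151
grasp_force: 30.0
```

Request:
apply_moves:
  motion:
    - [0, 0, 0.5, 0, 0, 0, 1]
    - [0, 0, 1, 0, 0, 0, 1]
    - [0, 0, 1, 0, 0, 0, 1]
    - [0, 0, 1, 0, 0, 0, 1]
    - [0, 0, 1, 0, 0, 0, 1]

```text
t: 13.62
position: [0.5296, -0.1928, 0.2452]
ee_rot: [-3.14, 0.0, 1.16]
ft_force: [0.8, 0.5, -0.7]
width: 0.0151
grasp_force: 30.0
```

Request:
apply_moves:
  motion:
    - [0, 0, 0.6, 0, 0, 0, 1]
    - [0.063, 1, 0, 0, 0, 0, 1]
    - [0.063, 1, 0, 0, 0, 0, 1]
    - [0.063, 1, 0, 0, 0, 0, 1]
    - [0.063, 1, 0, 0, 0, 0, 1]

```text
t: 14.25
position: [0.535, -0.111, 0.2564]
ee_rot: [-3.141, -0.0, 1.161]
ft_force: [-0.3, -0.6, -0.5]
width: 0.015
grasp_force: 30.0
```

Run:
```python
from h import *
a=manip.get_image("scene")[:,:,::-1]
cv2.imwrite("pics/p5.png",cv2.resize(a[215:335,130:290],(800,600),interpolation=cv2.INTER_CUBIC))
```

```text
(no output)
```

View pics/p5.png

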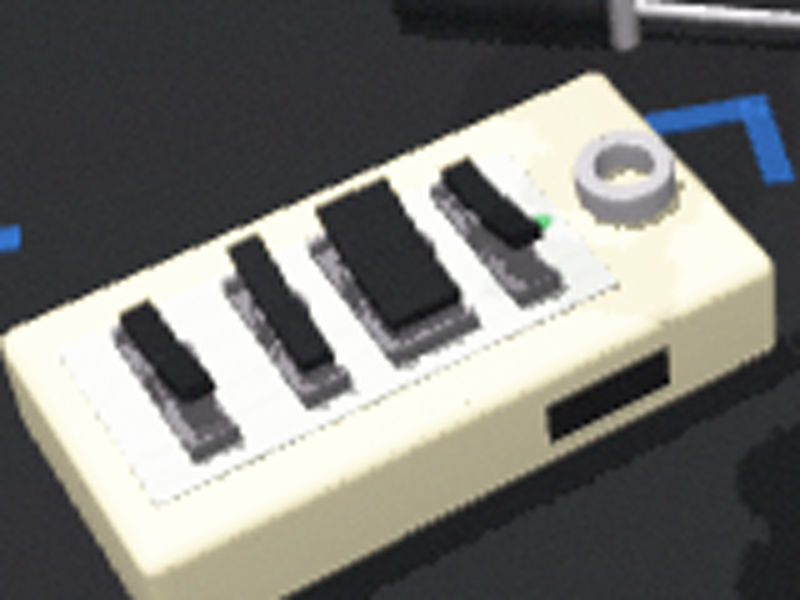

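The broad rocker at crop (390,260) is now fully over, with its far end as low as the over narrow rocker's, and the narrow ones are unchanged. Returning to the stand.

Request:
apply_moves:
  motion:
    - [0.064, 1, 0, 0, 0, 0, 1]
    - [0.064, 1, 0, 0, 0, 0, 1]
    - [0.064, 1, 0, 0, 0, 0, 1]
    - [0.064, 1, 0, 0, 0, 0, 1]
    - [0.064, 1, 0, 0, 0, 0, 1]

```text
t: 14.92
position: [0.5415, -0.0114, 0.2568]
ee_rot: [3.142, 0.0, 1.16]
ft_force: [0.2, -0.8, -1.5]
width: 0.0149
grasp_force: 30.0
```

Request:
apply_moves:
  motion:
    - [0.064, 1, 0, 0, 0, 0, 1]
    - [0.064, 1, 0, 0, 0, 0, 1]
    - [0.064, 1, 0, 0, 0, 0, 1]
    - [0.064, 1, 0, 0, 0, 0, 1]
    - [0.064, 1, 0, 0, 0, 0, 1]

```text
t: 15.55
position: [0.5479, 0.0885, 0.2567]
ee_rot: [-3.142, -0.0, 1.16]
ft_force: [-0.0, -0.3, 0.0]
width: 0.0153
grasp_force: 30.0
```

Request:
apply_moves:
  motion:
    - [0.064, 1, 0, 0, 0, 0, 1]
    - [0.064, 1, 0, 0, 0, 0, 1]
    - [0.064, 1, 0, 0, 0, 0, 1]
    - [0.064, 0.9, 0, 0, 0, 0, 1]
    - [0, 0, 0, 0, 0, 0, 1]

```text
t: 16.18
position: [0.553, 0.1663, 0.2566]
ee_rot: [-3.142, 0.0, 1.162]
ft_force: [1.3, 0.4, -1.1]
width: 0.0153
grasp_force: 30.0
```

Request:
apply_moves:
  motion:
    - [0, 0.14, -0.5, 0, 0, 0, 1]
    - [0, 0, -1, 0, 0, 0, 1]
    - [0, 0, -1, 0, 0, 0, 1]
    - [0, 0, -1, 0, 0, 0, 1]
    - [0, 0, -0.5, 0, 0, 0, 1]

```text
t: 16.8
position: [0.5526, 0.1674, 0.1753]
ee_rot: [-3.14, 0.001, 1.159]
ft_force: [0.3, 0.5, -0.2]
width: 0.0149
grasp_force: 30.0
```

Request:
apply_moves:
  motion:
    - [0, 0, -1, 0, 0, 0, 1]
    - [0, 0, -1, 0, 0, 0, 1]
    - [0, 0, -1, 0, 0, 0, 1]
    - [0, 0, -0.5, 0, 0, 0, 1]
    - [0, 0, -0.25, 0, 0, 0, 1]

```text
t: 17.42
position: [0.5531, 0.1678, 0.1016]
ee_rot: [3.141, -0.0, 1.16]
ft_force: [-0.7, 0.2, -0.7]
width: 0.0151
grasp_force: 30.0
```

Request:
apply_moves:
  motion:
    - [0, 0, -0.05, 0, 0, 0, 1]
    - [0, 0, -0.05, 0, 0, 0, 1]
    - [0, 0, 0, 0, 0, 0, 1]
    - [0, 0, 0, 0, 0, 0, 1]
    - [0, 0, 0, 0, 0, 0, 1]

```text
t: 18.05
position: [0.553, 0.168, 0.0999]
ee_rot: [3.141, -0.0, 1.16]
ft_force: [0.2, -0.5, -1.7]
width: 0.0148
grasp_force: 30.0
```

Request:
apply_moves:
  motion:
    - [0, 0, -0.05, 0, 0, 0, 1]
    - [0, 0, 0, 0, 0, 0, 1]
    - [0, 0, 0, 0, 0, 0, 1]
    - [0, 0, 0, 0, 0, 0, 1]
    - [0, 0, 0, 0, 0, 0, 1]

```text
t: 18.68
position: [0.5531, 0.168, 0.099]
ee_rot: [3.141, -0.0, 1.16]
ft_force: [-1.6, -0.0, 5.0]
width: 0.0153
grasp_force: 30.0
```

Seated: the upward force is 5 N. Releasing slowly to an opening of about 53 mm, then rising.

Request:
apply_moves:
  motion:
    - [0, 0, 0, 0, 0, 0, 0.75]
    - [0, 0, 0, 0, 0, 0, 0.6]
    - [0, 0, 0, 0, 0, 0, 0.4]
    - [0, 0, 0, 0, 0, 0, 0.4]
    - [0, 0, 0, 0, 0, 0, 0.4]

```text
t: 19.3
position: [0.553, 0.1679, 0.0987]
ee_rot: [-3.142, 0.0, 1.16]
ft_force: [0.4, -0.0, -0.1]
width: 0.0528
grasp_force: 0.0
```

Request:
apply_moves:
  motion:
    - [0, 0, 0.3, 0, 0, 0, 0.4]
    - [0, 0, 1, 0, 0, 0, 0.4]
    - [0, 0, 1, 0, 0, 0, 0.4]
    - [0, 0, 1, 0, 0, 0, 0.4]
    - [0, 0, 1, 0, 0, 0, 0.4]

```text
t: 19.92
position: [0.553, 0.168, 0.1859]
ee_rot: [3.141, -0.0, 1.16]
ft_force: [-0.7, 0.1, -0.9]
width: 0.0531
grasp_force: 0.0
```

Request:
apply_moves:
  motion:
    - [0, 0, 1, 0, 0, 0, 0.4]
    - [-0.5, -1, 0.5, 0, 0, 0, 0.4]
    - [-0.5, -1, 0, 0, 0, 0, 0.4]
    - [0, 0, 0, 0, 0, 0, 0.4]
    - [0, 0, 0, 0, 0, 0, 0.4]

```text
t: 20.55
position: [0.5329, 0.1278, 0.2147]
ee_rot: [-3.141, -0.0, 1.16]
ft_force: [-0.6, -0.5, -1.2]
width: 0.0529
grasp_force: 0.0
```

Run:
```python
from h import *
M,K=wmodel();np.savez("w6.npz",M=M,K=K)
for X in [(.5525,.1705,.142),(.5525,.1705,.084)]:print(wproj(M,K,X))
a=manip.get_image("wrist")[:,:,::-1];b=manip.get_image("scene")[:,:,::-1]
cv2.imwrite("pics/p6.png",np.hstack([cv2.resize(a[0:300,200:450],(400,480)),cv2.resize(b[170:320,360:485],(400,480))]))
```

```text
[326.16745579 181.82003097]
[325.95272417 169.66575218]
```

View pics/p6.png

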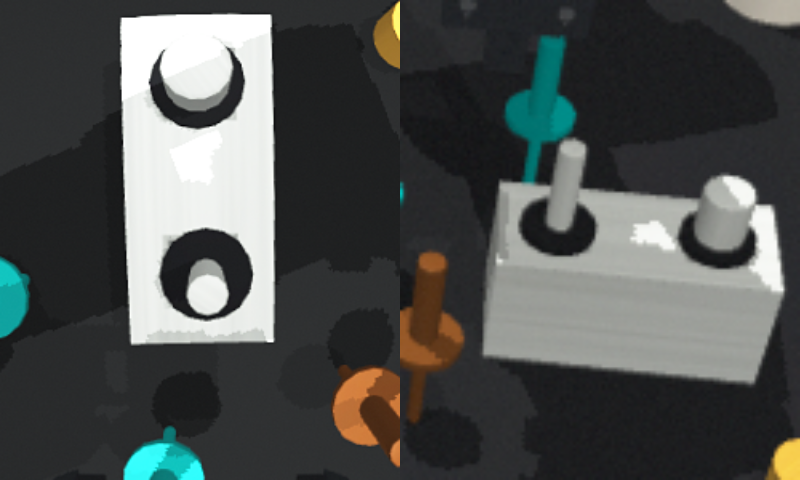

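The stylus stands upright in its well: collar at wrist pixel (329,171), expected (326,170). The gripper is clear, so I'll hand in.

```bash
python3 -c "
from rig import manip
print(manip.close_job())"
```

```text
the job is handed in; nothing more can be done
None
```

The broad rocker is tipped fully over, the narrow rockers look unchanged, the stylus is back upright in its own well and released, and the job was handed in at about 21 s of the 51 s allowed (no verdict was returned).

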